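# Feel a linear slide for its tight spot and mark it

## Robot

A 7-joint arm with a two-finger parallel gripper is mounted at the origin on a cart in front of the work surface, level with it; the furniture and walls round the work are solid. World frame = base frame: x ahead of the robot, y to its left, z up, the work surface at z = 0. Lengths are in m, angles in rad, forces in N, time in s.
With the tool pointing down it reaches from about 0.35 to 0.9 m from the base axis. Payload 8.1 kg.
Tool frame: the origin (TCP) lies on the mounting face of the last link; the fingertips stand 178 mm ahead of it and the grasp point (between the pads) lies 159 mm ahead of it (r.hold_point_z is the distance from the TCP to the grasp point, in m); y points along the fingers, x is the direction in which the jaws open and shut, and the axes are right-handed (so a half turn about y gives the same grasp; the last joint's range is limited). The gripper opens to 92 mm and grips with 3 to 60 N. Pads are 19 mm wide; open, the fingers measure 130 mm over their backs; the gripper's body (75 mm by 190 mm) begins 47 mm behind the grasp point.
Start: joints at [-1.376, 0.434, 0.025, 1.573, -0.012, 1.134, -0.075], TCP at [0.183, 0.597, 0.405] pointing down, gripper open.
Joint ranges: [-2.62, 2.62], [-0.44, 2.09], [-1.27, 1.32], [0.08, 2.57], [-1.32, 4.46], [0.12, 2], [-2.74, 2.74]. Speed limits (rad/s): [2.22, 2.22, 3.01, 3.01, 3.14, 3.14, 3.14].

## Interface

Orientations are given as a rotation vector (axis times angle).
In Python, from workcell import r gives the robot as it stands.
- The arm moves only by the tool move_arm, never from a script. Its argument "rows" is a list of rows, each a list of 7 numbers: the turn, a rotation vector about the tool's x, y, z in rad, then the shift along the tool's x, y, z in cm, then the closure, from -1 (fully open) to 1 (shut). A call has 1 to 12 rows; each row is the pose to reach, as a shift and turn from the pose measured when the call began, along the tool's axes at that moment; what a row does not reach only later rows make up. A row lasts 1/10 s, in which the tool goes at most 50 mm and 8.59 degrees, less where a joint would pass 70% of its speed; a pose out of reach is approached as far as the arm can. A call with a gripper value outside its range is refused whole. The fingers move at their own pace and stop on an object; the grip force is fixed at half the most. Time passes only in rows, so rows that repeat a pose let the fingers close. It gives the time, the measured TCP pose, the force and the opening at its end, in the units of the state.
- r.sense(): the state, without advancing time (a new reading comes with each control period).
- r.grab_frame(name): name is "scene" or "top"; returns a dict with "pixels" (480x640x3 uint8, red, green, blue), "z_map" (480x640 float32, m along the optical axis (not along the pixel's ray), 0 where there is no reading), "mtx" (3x3 intrinsics, pixels), "pose" (4x4, takes a point from camera to world coordinates). Camera axes: x right, y up, looking along -z (the intrinsics and any distortion apply to the point x, -y, -z); pixel columns grow to the right and rows downward; lengths in m; the calibration is good to about 2 mm. A picture is of the moment at which its call begins.
- r.job_done(): hands the job in, once; it reports no verdict.
Trained networks look in the newest picture that a camera, given by its name, has taken for a name from the list of things; names that differ only in an ending like _2 or _b are one class to them, and where a whole thing is asked for, a point or a joint stands for the part that bears it (a point fixed in the world has none). Each returns a list of dicts, best first, with "confidence" (0 to 1); they miss things now and then, are a little off and sometimes report something else, mostly with a low value. They report only what shows in the picture. A call takes as long as a camera call.
- r.find_in(camera, query): "location" ([row, column] in pixels, amid what is visible of it).
The state is a dict: "clock": time; "joint_positions": joint angles; "joint_velocities": joint speeds; "effort": joint torques, N m; "eef_pos": TCP position; "ee_rot": TCP orientation; "wrist_force": force on the tool from outside, world axes, zero at the start; "wrist_torque": the same for the moment, N m; "width": finger opening in m.
Only numpy, scipy, OpenCV 4.12 (cv2) and the standard library are available. Lean on these libraries where they do the work, as an engineer would, in place of code of your own. Each camera call takes 0.05 s, during which the arm holds its last target. There are 200 camera calls.

## Task

The bench slide binds at one place that cannot be seen. Take the carriage by its knob and run it gently up to the left buffer and then through its whole travel to the right buffer, feeling for that place without ramming the buffers home; then leave the carriage standing squarely on the tight spot and slide the red pointer along the scale until it is level with the carriage's index line, so that the place can be found for cleaning. Do not disturb the other things on the bench.

Things in the scene. Friction and masses are not known exactly. Their poses are not given: they have to be found in the camera images.
- slide_base: linear slide: grey base plate 130 x 400 x 20 mm, fixed on the worktop. Origin under the plate, below the middle of the guide rail; its y axis runs along the rail (the travel of carriage and pointer) to the robot's left, x across it away from the robot. The left buffer is at the +y end, the right one at the -y end. End blocks 16 mm thick, 62 mm high, stand at y = +185 and -185 mm
- track: steel guide rail 20 x 354 x 14 mm along the middle of the base; origin at the middle of its underside. Within 70 mm of the middle lies one tight spot, out of sight: the carriage runs with a drag of about 2 N, and binds with about 8 to 11 N while its middle is within about 12 mm of the spot's middle
- carriage: carriage block that slides along the rail, 46 x 70 x 28 mm, with an aluminium plate (72 x 62 x 8 mm, upper face 56 mm above the worktop) and a black knob on top. Origin on the rail's centre line, 20 mm above the worktop, in the middle of its length; y along the rail. It meets the buffers when its middle is 115 mm left or right of the rail's middle; left alone it stays where it is
- carriage_knob (a point): grip point on the carriage's upright black knob: 20 mm in diameter, from 56 to 96 mm above the worktop; this point is on its axis 80 mm above the worktop, at the middle of the carriage's length
- carriage_index (a point): tip of the carriage's red index line, on the robot's side of the carriage plate at the middle of its length, 42 mm in front of the rail's centre line
- buffer_left: left sprung buffer, a rubber head 19 mm in diameter on a plunger in the left end block, axis 45 mm above the worktop; origin at the middle of its free face, 150 mm left of the rail's middle. It gives by 8 mm at 1.5 N per mm, then it is solid
- buffer_right: right sprung buffer, the same at the right end; origin at the middle of its free face, 150 mm right of the rail's middle
- pointer_tab (a point): grip point on the upright tab of the red pointer that slides in the slot 64 mm in front of the rail's centre line, parallel to it (drag about 2 N, 150 mm of travel left and right of the middle): tab 12 x 12 mm, from 29 to 64 mm above the worktop; this point is on the tab's axis, 54 mm above the worktop
- pointer_tip (a point): tip of the red pointer over the scale, at the same place along the slide as the tab's axis
- wash_bottle: white squeeze bottle with red cap, 65 x 112 x 218 mm, standing behind the slide; origin at its underside; a bystander
- rubber_bowl: black rubber bowl, 116 mm wide and 88 mm high, standing behind the slide; origin under its centre; a bystander
- timer: white bench timer with a green button, 27 x 66 x 68 mm, left of the slide; origin under its centre; a bystander
- log_book: dark green notebook, 109 x 153 x 10 mm, lying to the left; origin under its centre; a bystander
- weight_box: wooden box, 87 x 150 x 42 mm, to the right of the slide; origin under its centre; a bystander

How it is judged:
By the outcome, as a careful person would: the job done as asked, in the order asked, and still so for the second after the job is handed in, with the robot touching nothing.
It also fails if it takes over 72 s, if anything falls off the work surface, if the arm or the gripper's body presses on something with over 40 N, if the wrist force passes 120 N, or if a joint passes its speed limit or range.

## Working session

There is one attempt and no reset: what is moved stays moved. The work goes in short steps, Python scripts to look and compute and a tool call to move; the robot and the scene stay as the last step left them, time stands still between calls to the robot, and variables do not carry over. Pictures are saved under pics/ and viewed, about 8 in all and at most 12, crops included, and the job is handed in when it is done.

Besides the shell and the picture viewer there is one more tool, called after "Emit:" in YAML: its name, and indented under it one key for each argument. move_arm: Moves the arm, as the interface text tells. Its arguments: {"type":"object","properties":{"rows":{"type":"array","items":{"type":"array","items":{"type":"number"}}}},"required":["rows"]}

```bash
mkdir -p pics; ls
cat > h.py <<'E'
from workcell import r
import numpy as np, cv2
from scipy.spatial.transform import Rotation as R
def world(f,row,col,z=None):
    K=f["mtx"];P=f["pose"]
    ray=np.array([(col-K[0,2])/K[0,0],-(row-K[1,2])/K[1,1],-1.])
    d=P[:3,:3]@ray
    if z is None:
        s=np.median(f["z_map"][int(row)-1:int(row)+2,int(col)-1:int(col)+2])
    else: s=(z-P[2,3])/d[2]
    return P[:3,3]+s*d
def save(f,n): cv2.imwrite("pics/"+n,f["pixels"][:,:,::-1])
E
python3 - <<'E'
from h import *
s=r.sense();print(s)
print(r.hold_point_z, R.from_rotvec(s["ee_rot"]).as_matrix().round(3))
for c in("scene","top"):
    f=r.grab_frame(c);save(f,c+"0.png");print(c,f["pose"].round(3))
    for q in("slide_base","carriage","carriage_knob","carriage_index","pointer_tab","pointer_tip","buffer_left","buffer_right","weight_box","timer"):
        for d in r.find_in(c,q)[:2]:
            l=d["location"];print(q,round(d["confidence"],2),np.round(l),world(f,*l).round(3))
E
```

```text
pics
{'clock': 0.0, 'joint_positions': array([-1.37559212,  0.43522919,  0.02499877,  1.5740676 , -0.01162664,
        1.13398158, -0.0750621 ]), 'joint_velocities': array([-5.34997313e-04,  1.43049408e-04,  7.00406595e-06,  1.11409024e-03,
       -8.89916622e-04,  2.24037792e-05, -1.77458813e-03]), 'effort': array([-4.84519242e-04, -6.67867470e+01,  9.84572098e-01, -3.14451206e+01,
       -6.05960051e-02,  4.30666760e-02,  1.70302865e-04]), 'eef_pos': array([0.18336225, 0.59727011, 0.40395259]), 'ee_rot': array([-1.3365561 , -0.98621056,  0.98813532]), 'wrist_force': array([-0.72017916, -0.76465777, -0.18254474]), 'wrist_torque': array([-0.00128337,  0.01965312, -0.04151497]), 'width': 0.09224601775110673}
0.1592 [[ 0.293 -0.    -0.956]
 [ 0.956 -0.002  0.293]
 [-0.002 -1.    -0.   ]]
scene [[ 0.79   0.441 -0.425 -0.017]
 [-0.613  0.549 -0.568 -0.715]
 [-0.017  0.71   0.704  1.054]
 [ 0.     0.     0.     1.   ]]
slide_base 0.91 [295. 350.] [ 0.532 -0.094  0.021]
carriage 0.69 [265. 333.] [ 0.543 -0.012  0.056]
carriage_knob 0.96 [262. 334.] [ 0.549 -0.009  0.062]
carriage_index 0.9
[... 207 characters left out ...]
3. 405.] [ 0.443 -0.379  0.041]
timer 0.82 [225. 243.] [0.443 0.267 0.048]
top [[ 0.013  0.987 -0.16   0.295]
 [-1.     0.012 -0.006  0.05 ]
 [-0.004  0.16   0.987  1.873]
 [ 0.     0.     0.     1.   ]]
slide_base 0.85 [260. 362.] [ 0.541 -0.075  0.032]
carriage 0.79 [253. 341.] [ 0.553 -0.008  0.095]
carriage 0.68 [289. 458.] [ 0.455 -0.365  0.044]
carriage_knob 0.71 [257. 335.] [0.546 0.01  0.06 ]
carriage_knob 0.64 [288. 245.] [0.447 0.282 0.066]
carriage_index 0.57 [258. 340.] [ 0.541 -0.003  0.075]
pointer_tab 0.6 [279. 395.] [ 0.482 -0.172  0.062]
weight_box 0.62 [289. 458.] [ 0.456 -0.367  0.045]
timer 0.48 [287. 244.] [0.451 0.287 0.065]
timer 0.46 [208. 369.] [ 0.709 -0.095  0.029]
```

Run:
```python
from h import *
a=cv2.imread("pics/scene0.png")[150:450,180:480];b=cv2.imread("pics/top0.png")[180:340,220:500]
cv2.imwrite("pics/v1.png",cv2.resize(a,None,fx=2,fy=2,interpolation=2))
cv2.imwrite("pics/v2.png",cv2.resize(b,None,fx=2.85,fy=2.85,interpolation=2))
```

```text
(no output)
```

View pics/v1.png

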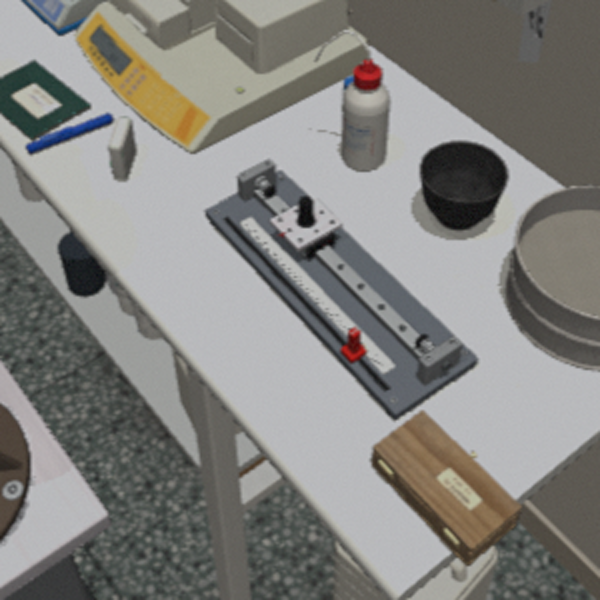

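View pics/v2.png

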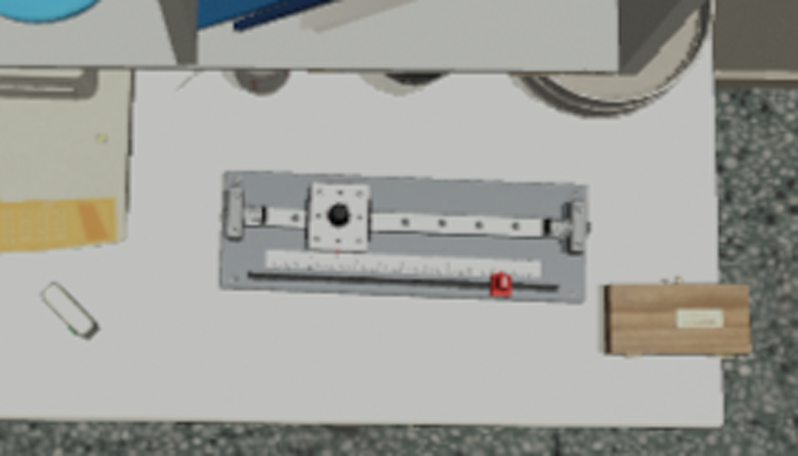

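Run:
```python
from h import *
f=r.grab_frame("top")
c=lambda x,y:(180+y/2.85,220+x/2.85)
P=np.array([world(f,*c(*p),z=.02) for p in [(222,171),(588,184),(584,302),(220,287)]]);print(P.round(4))
print("len",np.linalg.norm(P[0]-P[1]),np.linalg.norm(P[1]-P[2]))
yaw=[np.arctan2(-(a-b)[0],(a-b)[1]) for a,b in((P[0],P[1]),(P[3],P[2]))];print("yaw",yaw,P.mean(0))
print("end blocks",[world(f,*c(*p),z=.062).round(4) for p in[(234,210),(577,225)]])
print("knobtop",world(f,*c(338,213),z=.096),"index",world(f,*c(337,251),z=.056),"tab",world(f,*c(502,283),z=.064))
for n in[(0,300),(60,400),(30,300)]: print("shelf",world(f,*c(n[1],n[0])).round(3))
# depth-based: knob top & red mask
pts=np.array([[world(f,i,j) for j in range(290,440)] for i in range(230,295)])
hsv=cv2.cvtColor(f["pixels"][230:295,290:440],cv2.COLOR_RGB2HSV)
m=((hsv[...,0]<8)|(hsv[...,0]>172))&(hsv[...,1]>130)
for sel in [m&(pts[...,2]>.058)&(pts[...,2]<.07),(pts[...,2]>.088)&(pts[...,2]<.105)]:
    print(sel.sum(),pts[sel].mean(0).round(4))
g=r.grab_frame("scene")
px=g["pixels"];hsv=cv2.cvtColor(px,cv2.COLOR_RGB2HSV)
for nm,sel in(("tab",((hsv[...,0]<8)|(hsv[...,0]>172))&(hsv[...,1]>130)),("knob",px.max(2)<60)):
    ij=np.argwhere(sel); q=np.array([world(g,*t) for t in ij])
    lo,hi=((.045,.066) if nm=="tab" else (.07,.1))
    k=(abs(q[:,0]-.5)<.1)&(abs(q[:,1])<.25)&(q[:,2]>lo)&(q[:,2]<hi); print(nm,k.sum(),q[k].mean(0).round(4),q[k].min(0).round(3),q[k].max(0).round(3))
```

```text
[[ 0.6047  0.127   0.02  ]
 [ 0.5951 -0.2763  0.02  ]
 [ 0.4649 -0.2699  0.02  ]
 [ 0.4763  0.1268  0.02  ]]
len 0.40339552037876897 0.13036388520934736
yaw [np.float64(-0.02368748182799063), np.float64(-0.028740015266060168)] [ 0.53526617 -0.07310055  0.02      ]
end blocks [array([0.5553, 0.1116, 0.062 ]), array([ 0.5437, -0.2564,  0.062 ])]
knobtop [0.54860751 0.00075988 0.096     ] index [5.13119417e-01 4.17915199e-04 5.60000000e-02] tab [ 0.48005241 -0.17533576  0.064     ]
shelf [0.644 0.045 0.593]
shelf [ 0.618 -0.038  0.504]
shelf [0.642 0.045 0.507]
7 [ 0.4819 -0.1776  0.0637]
30 [ 5.501e-01 -4.000e-04  9.280e-02]
tab 36 [ 0.4788 -0.1792  0.0556] [ 0.476 -0.183  0.045] [ 0.484 -0.172  0.065]
knob 67 [ 0.5474 -0.0032  0.0867] [ 0.542 -0.01   0.07 ] [0.555 0.01  0.098]
  return _methods._mean(a, axis=axis, dtype=dtype,
  ret = ret.dtype.type(ret / rcount)
```

Emit:
move_arm:
  rows:
    - [0,-0.27,0,-23,0,-26,-1]
    - [0,-0.27,0,-23,0,-26,-1]
    - [0,-0.27,0,-23,0,-26,-1]
    - [0,-0.27,0,-46.4,4,-52.5,-1]
    - [0,-0.27,0,-46.4,4,-52.5,-1]
    - [0,-0.27,0,-46.4,4,-52.5,-1]
    - [0,-0.27,0,-46.4,4,-52.5,-1]
    - [0,-0.27,0,-46.4,4,-52.5,-1]
    - [0,-0.27,0,-46.4,4,-52.5,-1]
    - [0,-0.27,0,-46.4,4,-52.5,-1]
    - [0,-0.27,0,-46.4,4,-52.5,-1]
    - [0,-0.27,0,-46.4,4,-52.5,-1]

```text
clock: 2.4
eef_pos: [0.4967, 0.0849, 0.3723]
ee_rot: [-1.222, -1.19, 1.188]
wrist_force: [0.4, 1.3, 0.5]
width: 0.0919
```

```bash
cat >> h.py <<'E'
YAW=-0.026
def go(x,y,zg,show=True):
    s=r.sense();M=R.from_rotvec(s["ee_rot"])
    t=np.array([x,y,zg+r.hold_point_z])
    c,sn=np.cos(YAW),np.sin(YAW)
    T=np.array([[-sn,0,-c],[c,0,-sn],[0,-1,0]])  # x along rail +y, y down
    print("turn",(M.inv()*R.from_matrix(T)).as_rotvec().round(3),"shift cm",(M.inv().apply(t-s["eef_pos"])*100).round(2),"F",s["wrist_force"].round(2))
E
python3 -c "
from h import *
go(.549,-.001,.16)"
```

```text
turn [ 0.001 -0.002  0.   ] shift cm [-8.44  5.32 -5.46] F [0.39 1.28 0.5 ]
```

Emit:
move_arm:
  rows:
    - [0,0,0,-4.2,2.7,-2.7,-1]
    - [0,0,0,-8.4,5.3,-5.5,-1]
    - [0,0,0,-8.4,5.3,-5.5,-1]
    - [0,0,0,-8.4,5.3,-5.5,-1]
    - [0,0,0,-8.4,5.3,-5.5,-1]

```text
clock: 2.9
eef_pos: [0.5492, 0.0003, 0.3195]
ee_rot: [-1.221, -1.19, 1.188]
wrist_force: [0.4, 0.7, 0.7]
width: 0.0921
```

Run:
```python
from h import *
f=r.grab_frame("scene");save(f,"s1.png");print(r.sense()["eef_pos"])
go(.549,-.001,.082)
a=cv2.imread("pics/s1.png")[180:340,260:460]
cv2.imwrite("pics/v3.png",cv2.resize(a,None,fx=3,fy=3,interpolation=2))
```

```text
[0.5491473  0.00089878 0.31981579]
turn [0.001 0.    0.001] shift cm [-0.2   7.86  0.02] F [0.33 0.   0.45]
```

View pics/v3.png

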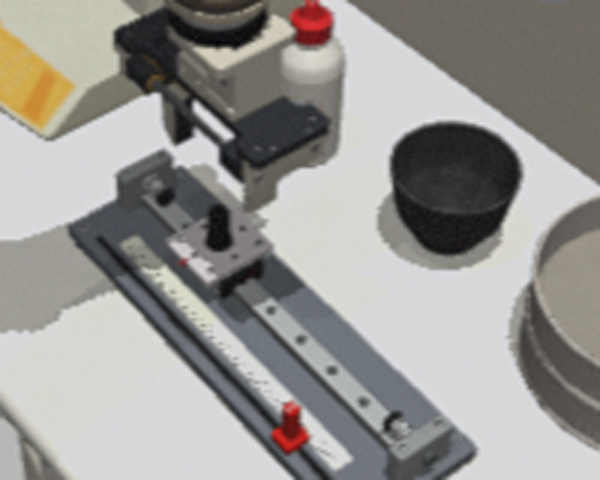

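The gripper is open above the knob (knob at about 220,225 in the crop), with the jaws lying along the rail. Next I descend and close.

Emit:
move_arm:
  rows:
    - [0,0,0,-0.2,3,0,-1]
    - [0,0,0,-0.2,5,0,-1]
    - [0,0,0,-0.2,6.5,0,-1]
    - [0,0,0,-0.2,7.6,0,-1]
    - [0,0,0,-0.2,7.8,0,-1]
    - [0,0,0,-0.2,7.8,0,-1]

```text
clock: 3.55
eef_pos: [0.5492, -0.0002, 0.2423]
ee_rot: [-1.221, -1.193, 1.189]
wrist_force: [1.1, -0.4, 0.2]
width: 0.0924
```

Emit:
move_arm:
  rows:
    - [0,0,0,0,0,0,0.2]
    - [0,0,0,0,0,0,0.4]
    - [0,0,0,0,0,0,0.5]
    - [0,0,0,0,0,0,0.6]
    - [0,0,0,0,0,0,0.7]
    - [0,0,0,0,0,0,0.8]
    - [0,0,0,0,0,0,1]
    - [0,0,0,0,0,0,1]
    - [0,0,0,0,0,0,1]
    - [0,0,0,0,0,0,1]

```text
clock: 4.55
eef_pos: [0.5492, -0.0001, 0.2423]
ee_rot: [-1.22, -1.193, 1.189]
wrist_force: [-0.3, 0.7, 0.1]
width: 0.0197
```

Emit:
move_arm:
  rows:
    - [0,0,0,0.2,0,0,1]
    - [0,0,0,0.5,0,0,1]
    - [0,0,0,0.8,0,0,1]
    - [0,0,0,1.1,0,0,1]
    - [0,0,0,1.4,0,0,1]
    - [0,0,0,1.7,0,0,1]

```text
clock: 5.15
eef_pos: [0.5497, 0.0172, 0.2423]
ee_rot: [-1.22, -1.193, 1.189]
wrist_force: [0.3, -1.4, -2.1]
width: 0.0193
```

Emit:
move_arm:
  rows:
    - [0,0,0,0.3,0,0,1]
    - [0,0,0,0.6,0,0,1]
    - [0,0,0,0.9,0,0,1]
    - [0,0,0,1.2,0,0,1]
    - [0,0,0,1.5,0,0,1]

```text
clock: 5.65
eef_pos: [0.5501, 0.0324, 0.2423]
ee_rot: [-1.22, -1.193, 1.189]
wrist_force: [1.8, -2.4, -2.5]
width: 0.0192
```

Emit:
move_arm:
  rows:
    - [0,0,0,0.2,0,0,1]
    - [0,0,0,0.3,0,0,1]

```text
clock: 5.85
eef_pos: [0.5502, 0.0358, 0.2423]
ee_rot: [-1.22, -1.193, 1.189]
wrist_force: [1.9, -2.6, -1.6]
width: 0.0193
```

Emit:
move_arm:
  rows:
    - [0,0,0,0.1,0,0,1]
    - [0,0,0,0.2,0,0,1]

```text
clock: 6.05
eef_pos: [0.5503, 0.0378, 0.2423]
ee_rot: [-1.22, -1.193, 1.189]
wrist_force: [1.7, -1.4, -1.9]
width: 0.0194
```

Emit:
move_arm:
  rows:
    - [0,0,0,0.1,0,0,1]
    - [0,0,0,0.2,0,0,1]

```text
clock: 6.25
eef_pos: [0.5503, 0.0398, 0.2422]
ee_rot: [-1.22, -1.193, 1.189]
wrist_force: [2.1, -2.4, -2.6]
width: 0.0193
```

Emit:
move_arm:
  rows:
    - [0,0,0,0.1,0,0,1]
    - [0,0,0,0.2,0,0,1]

```text
clock: 6.45
eef_pos: [0.5504, 0.0419, 0.2423]
ee_rot: [-1.221, -1.193, 1.189]
wrist_force: [0.8, -2.0, -2.8]
width: 0.0193
```

Emit:
move_arm:
  rows:
    - [0,0,0,0.1,0,0,1]
    - [0,0,0,0.2,0,0,1]

```text
clock: 6.65
eef_pos: [0.5504, 0.0439, 0.2423]
ee_rot: [-1.221, -1.193, 1.189]
wrist_force: [0.8, -3.4, -1.6]
width: 0.019
```

Emit:
move_arm:
  rows:
    - [0,0,0,0.1,0,0,1]
    - [0,0,0,0.2,0,0,1]

```text
clock: 6.85
eef_pos: [0.5505, 0.0455, 0.2423]
ee_rot: [-1.221, -1.193, 1.189]
wrist_force: [1.5, -5.6, -1.1]
width: 0.0194
```

Emit:
move_arm:
  rows:
    - [0,0,0,0.1,0,0,1]
    - [0,0,0,0.1,0,0,1]

```text
clock: 7.05
eef_pos: [0.5505, 0.046, 0.2423]
ee_rot: [-1.222, -1.192, 1.189]
wrist_force: [1.7, -4.1, -1.4]
width: 0.0194
```

Emit:
move_arm:
  rows:
    - [0,0,0,-0.2,0,0,1]
    - [0,0,0,-0.5,0,0,1]
    - [0,0,0,-0.9,0,0,1]
    - [0,0,0,-1.3,0,0,1]
    - [0,0,0,-1.7,0,0,1]
    - [0,0,0,-2.1,0,0,1]
    - [0,0,0,-2.4,0,0,1]
    - [0,0,0,-2.7,0,0,1]
    - [0,0,0,-3.0,0,0,1]

```text
clock: 7.95
eef_pos: [0.5497, 0.0158, 0.2423]
ee_rot: [-1.222, -1.192, 1.189]
wrist_force: [0.7, 2.0, 0.3]
width: 0.0193
```

Emit:
move_arm:
  rows:
    - [0,0,0,-0.3,0,0,1]
    - [0,0,0,-0.6,0,0,1]

```text
clock: 8.15
eef_pos: [0.5495, 0.0095, 0.2423]
ee_rot: [-1.222, -1.192, 1.189]
wrist_force: [-0.2, 1.2, -1.3]
width: 0.0193
```

Emit:
move_arm:
  rows:
    - [0,0,0,-0.3,0,0,1]
    - [0,0,0,-0.6,0,0,1]

```text
clock: 8.35
eef_pos: [0.5493, 0.0033, 0.2423]
ee_rot: [-1.222, -1.192, 1.189]
wrist_force: [-0.1, 1.7, -0.8]
width: 0.0194
```

Emit:
move_arm:
  rows:
    - [0,0,0,-0.3,0,0,1]
    - [0,0,0,-0.6,0,0,1]

```text
clock: 8.55
eef_pos: [0.5491, -0.003, 0.2423]
ee_rot: [-1.222, -1.192, 1.189]
wrist_force: [0.4, 2.0, -0.7]
width: 0.0193
```

Emit:
move_arm:
  rows:
    - [0,0,0,-0.3,0,0,1]
    - [0,0,0,-0.6,0,0,1]

```text
clock: 8.75
eef_pos: [0.5489, -0.0094, 0.2423]
ee_rot: [-1.222, -1.191, 1.189]
wrist_force: [1.4, 2.4, -0.7]
width: 0.0193
```

Emit:
move_arm:
  rows:
    - [0,0,0,-0.3,0,0,1]
    - [0,0,0,-0.6,0,0,1]

```text
clock: 8.95
eef_pos: [0.5488, -0.0156, 0.2423]
ee_rot: [-1.222, -1.191, 1.189]
wrist_force: [-0.1, 1.3, -1.3]
width: 0.0191
```

Emit:
move_arm:
  rows:
    - [0,0,0,-0.3,0,0,1]
    - [0,0,0,-0.6,0,0,1]

```text
clock: 9.15
eef_pos: [0.5486, -0.0219, 0.2423]
ee_rot: [-1.222, -1.191, 1.189]
wrist_force: [0.6, 1.8, -0.4]
width: 0.0194
```

Emit:
move_arm:
  rows:
    - [0,0,0,-0.3,0,0,1]
    - [0,0,0,-0.6,0,0,1]

```text
clock: 9.35
eef_pos: [0.5484, -0.0282, 0.2423]
ee_rot: [-1.222, -1.191, 1.189]
wrist_force: [0.3, 2.1, 0.2]
width: 0.0194
```

Emit:
move_arm:
  rows:
    - [0,0,0,-0.3,0,0,1]
    - [0,0,0,-0.6,0,0,1]

```text
clock: 9.55
eef_pos: [0.5482, -0.0344, 0.2422]
ee_rot: [-1.221, -1.191, 1.189]
wrist_force: [0.5, 5.2, 0.8]
width: 0.0191
```

Emit:
move_arm:
  rows:
    - [0,0,0,-0.15,0,0,1]
    - [0,0,0,-0.3,0,0,1]

```text
clock: 9.75
eef_pos: [0.5482, -0.0367, 0.2423]
ee_rot: [-1.22, -1.192, 1.189]
wrist_force: [0.0, 3.5, -0.5]
width: 0.0192
```

Emit:
move_arm:
  rows:
    - [0,0,0,-0.15,0,0,1]
    - [0,0,0,-0.3,0,0,1]

```text
clock: 9.95
eef_pos: [0.5481, -0.0392, 0.2423]
ee_rot: [-1.219, -1.193, 1.189]
wrist_force: [-0.4, 1.5, -0.4]
width: 0.0194
```

Emit:
move_arm:
  rows:
    - [0,0,0,-0.15,0,0,1]
    - [0,0,0,-0.3,0,0,1]

```text
clock: 10.15
eef_pos: [0.548, -0.0422, 0.2423]
ee_rot: [-1.219, -1.193, 1.189]
wrist_force: [-0.3, 4.0, -0.2]
width: 0.0195
```

Emit:
move_arm:
  rows:
    - [0,0,0,-0.15,0,0,1]
    - [0,0,0,-0.3,0,0,1]

```text
clock: 10.35
eef_pos: [0.5479, -0.0457, 0.2423]
ee_rot: [-1.22, -1.193, 1.189]
wrist_force: [0.6, 2.3, 0.3]
width: 0.0194
```

Emit:
move_arm:
  rows:
    - [0,0,0,-0.15,0,0,1]
    - [0,0,0,-0.3,0,0,1]

```text
clock: 10.55
eef_pos: [0.5478, -0.0491, 0.2423]
ee_rot: [-1.22, -1.192, 1.189]
wrist_force: [-0.0, 1.2, 0.3]
width: 0.0193
```

Emit:
move_arm:
  rows:
    - [0,0,0,-0.15,0,0,1]
    - [0,0,0,-0.3,0,0,1]

```text
clock: 10.75
eef_pos: [0.5477, -0.0525, 0.2423]
ee_rot: [-1.221, -1.192, 1.189]
wrist_force: [-0.0, 1.8, 0.2]
width: 0.0196
```

Emit:
move_arm:
  rows:
    - [0,0,0,-0.15,0,0,1]
    - [0,0,0,-0.3,0,0,1]

```text
clock: 10.95
eef_pos: [0.5476, -0.056, 0.2423]
ee_rot: [-1.221, -1.192, 1.189]
wrist_force: [0.4, 0.9, -0.8]
width: 0.0194
```

Emit:
move_arm:
  rows:
    - [0,0,0,-0.15,0,0,1]
    - [0,0,0,-0.3,0,0,1]

```text
clock: 11.15
eef_pos: [0.5475, -0.059, 0.2422]
ee_rot: [-1.221, -1.192, 1.189]
wrist_force: [-0.5, 2.3, 0.1]
width: 0.0194
```

Emit:
move_arm:
  rows:
    - [0,0,0,-0.15,0,0,1]
    - [0,0,0,-0.3,0,0,1]

```text
clock: 11.35
eef_pos: [0.5475, -0.0621, 0.2422]
ee_rot: [-1.221, -1.192, 1.189]
wrist_force: [-1.1, 1.5, 0.6]
width: 0.0194
```

Emit:
move_arm:
  rows:
    - [0,0,0,-0.15,0,0,1]
    - [0,0,0,-0.3,0,0,1]

```text
clock: 11.55
eef_pos: [0.5474, -0.0652, 0.2422]
ee_rot: [-1.221, -1.192, 1.189]
wrist_force: [0.8, 1.4, 0.8]
width: 0.0194
```

Emit:
move_arm:
  rows:
    - [0,0,0,-0.2,0,0,1]
    - [0,0,0,-0.4,0,0,1]
    - [0,0,0,-0.6,0,0,1]

```text
clock: 11.85
eef_pos: [0.5472, -0.0714, 0.2423]
ee_rot: [-1.221, -1.192, 1.189]
wrist_force: [0.6, 1.9, -0.1]
width: 0.0197
```

Emit:
move_arm:
  rows:
    - [0,0,0,-0.2,0,0,1]
    - [0,0,0,-0.4,0,0,1]
    - [0,0,0,-0.6,0,0,1]

```text
clock: 12.15
eef_pos: [0.547, -0.0776, 0.2423]
ee_rot: [-1.221, -1.192, 1.189]
wrist_force: [-0.5, 1.5, 1.5]
width: 0.0192
```

Emit:
move_arm:
  rows:
    - [0,0,0,-0.2,0,0,1]
    - [0,0,0,-0.4,0,0,1]
    - [0,0,0,-0.6,0,0,1]

```text
clock: 12.45
eef_pos: [0.5468, -0.0838, 0.2422]
ee_rot: [-1.221, -1.192, 1.189]
wrist_force: [-0.2, 1.9, 1.4]
width: 0.0196
```

Emit:
move_arm:
  rows:
    - [0,0,0,-0.2,0,0,1]
    - [0,0,0,-0.4,0,0,1]
    - [0,0,0,-0.6,0,0,1]

```text
clock: 12.75
eef_pos: [0.5467, -0.0899, 0.2423]
ee_rot: [-1.221, -1.192, 1.189]
wrist_force: [-0.1, 2.0, 1.7]
width: 0.0192
```

Emit:
move_arm:
  rows:
    - [0,0,0,-0.2,0,0,1]
    - [0,0,0,-0.4,0,0,1]
    - [0,0,0,-0.6,0,0,1]

```text
clock: 13.05
eef_pos: [0.5465, -0.0961, 0.2423]
ee_rot: [-1.221, -1.192, 1.189]
wrist_force: [-0.3, 1.3, 0.8]
width: 0.0195
```

Emit:
move_arm:
  rows:
    - [0,0,0,-0.2,0,0,1]
    - [0,0,0,-0.4,0,0,1]
    - [0,0,0,-0.6,0,0,1]

```text
clock: 13.35
eef_pos: [0.5463, -0.1023, 0.2422]
ee_rot: [-1.221, -1.192, 1.189]
wrist_force: [-0.9, 2.6, 1.2]
width: 0.0194
```

Emit:
move_arm:
  rows:
    - [0,0,0,-0.2,0,0,1]
    - [0,0,0,-0.4,0,0,1]
    - [0,0,0,-0.6,0,0,1]

```text
clock: 13.65
eef_pos: [0.5462, -0.1085, 0.2423]
ee_rot: [-1.221, -1.192, 1.189]
wrist_force: [-0.5, 1.9, 0.9]
width: 0.0191
```

Emit:
move_arm:
  rows:
    - [0,0,0,-0.2,0,0,1]
    - [0,0,0,-0.4,0,0,1]
    - [0,0,0,-0.6,0,0,1]

```text
clock: 13.95
eef_pos: [0.546, -0.1146, 0.2422]
ee_rot: [-1.22, -1.192, 1.189]
wrist_force: [-0.5, 1.6, 1.7]
width: 0.0194
```

Emit:
move_arm:
  rows:
    - [0,0,0,-0.2,0,0,1]
    - [0,0,0,-0.4,0,0,1]
    - [0,0,0,-0.6,0,0,1]

```text
clock: 14.25
eef_pos: [0.5458, -0.1208, 0.2423]
ee_rot: [-1.22, -1.191, 1.189]
wrist_force: [-0.4, 2.6, 1.6]
width: 0.0191
```

Emit:
move_arm:
  rows:
    - [0,0,0,-0.2,0,0,1]
    - [0,0,0,-0.4,0,0,1]
    - [0,0,0,-0.6,0,0,1]

```text
clock: 14.55
eef_pos: [0.5456, -0.127, 0.2422]
ee_rot: [-1.22, -1.191, 1.189]
wrist_force: [-0.5, 2.2, 2.5]
width: 0.0196
```

Emit:
move_arm:
  rows:
    - [0,0,0,-0.2,0,0,1]
    - [0,0,0,-0.4,0,0,1]
    - [0,0,0,-0.6,0,0,1]

```text
clock: 14.85
eef_pos: [0.5454, -0.1332, 0.2423]
ee_rot: [-1.22, -1.191, 1.189]
wrist_force: [-0.7, 2.3, 3.3]
width: 0.0193
```

Emit:
move_arm:
  rows:
    - [0,0,0,-0.2,0,0,1]
    - [0,0,0,-0.4,0,0,1]
    - [0,0,0,-0.6,0,0,1]

```text
clock: 15.15
eef_pos: [0.5453, -0.1394, 0.2423]
ee_rot: [-1.22, -1.191, 1.189]
wrist_force: [-1.3, 1.7, 2.4]
width: 0.0193
```

Emit:
move_arm:
  rows:
    - [0,0,0,-0.2,0,0,1]
    - [0,0,0,-0.4,0,0,1]
    - [0,0,0,-0.6,0,0,1]

```text
clock: 15.45
eef_pos: [0.5451, -0.1455, 0.2423]
ee_rot: [-1.22, -1.191, 1.189]
wrist_force: [-0.6, 2.0, 3.3]
width: 0.0195
```

Emit:
move_arm:
  rows:
    - [0,0,0,-0.2,0,0,1]
    - [0,0,0,-0.4,0,0,1]
    - [0,0,0,-0.6,0,0,1]

```text
clock: 15.75
eef_pos: [0.5449, -0.1517, 0.2423]
ee_rot: [-1.22, -1.191, 1.189]
wrist_force: [-2.0, 1.9, 2.7]
width: 0.0195
```

Emit:
move_arm:
  rows:
    - [0,0,0,-0.2,0,0,1]
    - [0,0,0,-0.4,0,0,1]
    - [0,0,0,-0.6,0,0,1]

```text
clock: 16.05
eef_pos: [0.5447, -0.1579, 0.2422]
ee_rot: [-1.22, -1.191, 1.189]
wrist_force: [-1.6, 1.4, 2.8]
width: 0.0196
```

Emit:
move_arm:
  rows:
    - [0,0,0,-0.2,0,0,1]
    - [0,0,0,-0.4,0,0,1]
    - [0,0,0,-0.6,0,0,1]

```text
clock: 16.35
eef_pos: [0.5446, -0.1641, 0.2422]
ee_rot: [-1.22, -1.191, 1.189]
wrist_force: [-1.6, 1.6, 3.1]
width: 0.019
```

Emit:
move_arm:
  rows:
    - [0,0,0,-0.3,0,0,1]
    - [0,0,0,-0.6,0,0,1]
    - [0,0,0,-0.9,0,0,1]
    - [0,0,0,-1.2,0,0,1]
    - [0,0,0,-1.5,0,0,1]
    - [0,0,0,-1.8,0,0,1]

```text
clock: 16.95
eef_pos: [0.5441, -0.1823, 0.2422]
ee_rot: [-1.22, -1.191, 1.189]
wrist_force: [-2.6, 1.7, 4.2]
width: 0.0195
```

Emit:
move_arm:
  rows:
    - [0,0,0,-0.1,0,0,1]
    - [0,0,0,-0.2,0,0,1]

```text
clock: 17.15
eef_pos: [0.544, -0.1846, 0.2422]
ee_rot: [-1.22, -1.191, 1.189]
wrist_force: [-2.6, 2.1, 4.8]
width: 0.0195
```

Emit:
move_arm:
  rows:
    - [0,0,0,-0.1,0,0,1]
    - [0,0,0,-0.2,0,0,1]

```text
clock: 17.35
eef_pos: [0.5439, -0.1866, 0.2422]
ee_rot: [-1.22, -1.191, 1.189]
wrist_force: [-1.9, 2.1, 3.5]
width: 0.0192
```

Emit:
move_arm:
  rows:
    - [0,0,0,-0.1,0,0,1]
    - [0,0,0,-0.2,0,0,1]

```text
clock: 17.55
eef_pos: [0.5439, -0.1882, 0.2422]
ee_rot: [-1.22, -1.191, 1.189]
wrist_force: [-1.7, 3.2, 5.2]
width: 0.0194
```

Emit:
move_arm:
  rows:
    - [0,0,0,-0.1,0,0,1]
    - [0,0,0,-0.2,0,0,1]

```text
clock: 17.75
eef_pos: [0.5439, -0.1895, 0.2422]
ee_rot: [-1.218, -1.192, 1.189]
wrist_force: [-1.9, 5.2, 5.6]
width: 0.0195
```

Emit:
move_arm:
  rows:
    - [0,0,0,-0.1,0,0,1]
    - [0,0,0,-0.1,0,0,1]

```text
clock: 17.95
eef_pos: [0.5439, -0.1898, 0.2422]
ee_rot: [-1.217, -1.193, 1.189]
wrist_force: [-3.0, 5.1, 5.9]
width: 0.0195
```

Emit:
move_arm:
  rows:
    - [0,0,0,0.2,0,0,1]
    - [0,0,0,0.5,0,0,1]
    - [0,0,0,1.0,0,0,1]
    - [0,0,0,1.6,0,0,1]
    - [0,0,0,2.2,0,0,1]
    - [0,0,0,2.8,0,0,1]
    - [0,0,0,3.4,0,0,1]
    - [0,0,0,4.0,0,0,1]
    - [0,0,0,4.6,0,0,1]
    - [0,0,0,5.2,0,0,1]
    - [0,0,0,5.8,0,0,1]
    - [0,0,0,6.4,0,0,1]

```text
clock: 19.15
eef_pos: [0.5457, -0.1252, 0.2423]
ee_rot: [-1.217, -1.193, 1.189]
wrist_force: [4.8, -1.5, -8.1]
width: 0.0193
```

Emit:
move_arm:
  rows:
    - [0,0,0,0.6,0,0,1]
    - [0,0,0,1.2,0,0,1]
    - [0,0,0,1.8,0,0,1]
    - [0,0,0,2.4,0,0,1]
    - [0,0,0,3.0,0,0,1]
    - [0,0,0,3.6,0,0,1]
    - [0,0,0,4.1,0,0,1]
    - [0,0,0,4.6,0,0,1]
    - [0,0,0,5.1,0,0,1]

```text
clock: 20.05
eef_pos: [0.5471, -0.0738, 0.2423]
ee_rot: [-1.218, -1.194, 1.189]
wrist_force: [5.5, -1.8, -11.8]
width: 0.019
```

Emit:
move_arm:
  rows:
    - [0,0,0,0.5,0,0,1]
    - [0,0,0,1.0,0,0,1]

```text
clock: 20.25
eef_pos: [0.5474, -0.0634, 0.2423]
ee_rot: [-1.218, -1.194, 1.189]
wrist_force: [5.4, -3.0, -9.8]
width: 0.0195
```

Emit:
move_arm:
  rows:
    - [0,0,0,0.5,0,0,1]

```text
clock: 20.35
eef_pos: [0.5476, -0.058, 0.2423]
ee_rot: [-1.218, -1.194, 1.189]
wrist_force: [4.1, -3.4, -8.0]
width: 0.0193
```

Emit:
move_arm:
  rows:
    - [0,0,0,0.5,0,0,1]

```text
clock: 20.45
eef_pos: [0.5477, -0.0534, 0.2423]
ee_rot: [-1.219, -1.193, 1.189]
wrist_force: [4.1, -6.0, -8.3]
width: 0.0192
```

Emit:
move_arm:
  rows:
    - [0,0,0,0.5,0,0,1]

```text
clock: 20.55
eef_pos: [0.5478, -0.0485, 0.2424]
ee_rot: [-1.22, -1.192, 1.189]
wrist_force: [4.2, -3.3, -9.0]
width: 0.019
```

Emit:
move_arm:
  rows:
    - [0,0,0,0.5,0,0,1]

```text
clock: 20.65
eef_pos: [0.5479, -0.0436, 0.2423]
ee_rot: [-1.221, -1.192, 1.189]
wrist_force: [5.5, -4.3, -9.1]
width: 0.0194
```

Emit:
move_arm:
  rows:
    - [0,0,0,0.5,0,0,1]

```text
clock: 20.75
eef_pos: [0.548, -0.0385, 0.2423]
ee_rot: [-1.222, -1.191, 1.189]
wrist_force: [3.4, -2.4, -9.2]
width: 0.0193
```

Emit:
move_arm:
  rows:
    - [0,0,0,0.5,0,0,1]

```text
clock: 20.85
eef_pos: [0.5482, -0.0332, 0.2423]
ee_rot: [-1.222, -1.191, 1.189]
wrist_force: [4.6, -2.0, -8.5]
width: 0.0194
```

Emit:
move_arm:
  rows:
    - [0,0,0,0.5,0,0,1]

```text
clock: 20.95
eef_pos: [0.5483, -0.0279, 0.2423]
ee_rot: [-1.222, -1.191, 1.189]
wrist_force: [5.1, -1.8, -8.6]
width: 0.0198
```

Emit:
move_arm:
  rows:
    - [0,0,0,0.5,0,0,1]

```text
clock: 21.05
eef_pos: [0.5485, -0.0225, 0.2423]
ee_rot: [-1.222, -1.191, 1.189]
wrist_force: [4.3, -2.0, -7.7]
width: 0.0195
```

Emit:
move_arm:
  rows:
    - [0,0,0,0.5,0,0,1]

```text
clock: 21.15
eef_pos: [0.5486, -0.0171, 0.2423]
ee_rot: [-1.222, -1.191, 1.189]
wrist_force: [4.9, -3.1, -8.7]
width: 0.019
```

Emit:
move_arm:
  rows:
    - [0,0,0,-0.4,0,0,1]
    - [0,0,0,-0.8,0,0,1]
    - [0,0,0,-1.2,0,0,1]
    - [0,0,0,-1.6,0,0,1]
    - [0,0,0,-2.0,0,0,1]
    - [0,0,0,-2.4,0,0,1]
    - [0,0,0,-2.8,0,0,1]

```text
clock: 21.85
eef_pos: [0.5478, -0.0453, 0.2424]
ee_rot: [-1.222, -1.191, 1.188]
wrist_force: [3.6, 3.6, -6.9]
width: 0.0191
```

Emit:
move_arm:
  rows:
    - [0,0,0,-0.4,0,0,1]
    - [0,0,0,-0.8,0,0,1]
    - [0,0,0,-1.2,0,0,1]
    - [0,0,0,-1.6,0,0,1]
    - [0,0,0,-2.0,0,0,1]
    - [0,0,0,-2.4,0,0,1]
    - [0,0,0,-2.8,0,0,1]

```text
clock: 22.55
eef_pos: [0.547, -0.0736, 0.2423]
ee_rot: [-1.222, -1.191, 1.188]
wrist_force: [3.6, 1.9, -6.6]
width: 0.0193
```

Emit:
move_arm:
  rows:
    - [0,0,0,0.4,0,0,1]
    - [0,0,0,0.8,0,0,1]
    - [0,0,0,1.2,0,0,1]
    - [0,0,0,1.6,0,0,1]
    - [0,0,0,2.0,0,0,1]
    - [0,0,0,2.4,0,0,1]
    - [0,0,0,2.8,0,0,1]

```text
clock: 23.25
eef_pos: [0.5478, -0.0458, 0.2424]
ee_rot: [-1.223, -1.191, 1.189]
wrist_force: [4.6, -3.0, -9.0]
width: 0.0198
```

Run:
```python
from h import *
f=r.grab_frame("scene");save(f,"s2.png");s=r.sense();print(s["eef_pos"],s["wrist_force"],s["wrist_torque"])
g=r.grab_frame("top");save(g,"t2.png")
a=cv2.imread("pics/s2.png")[190:320,270:440]
cv2.imwrite("pics/v4.png",cv2.resize(a,None,fx=4,fy=4,interpolation=2))
for i in range(3):
    f=r.grab_frame("scene"); s=r.sense();print(s["eef_pos"],s["wrist_force"])
```

```text
[ 0.54781548 -0.04490792  0.24234789] [ 4.64833845 -0.22651467 -7.3961758 ] [-0.25243819 -0.91154902 -0.02223146]
[ 0.54783811 -0.04497887  0.24233579] [ 4.6872377  -0.42192694 -8.82026816]
[ 0.54782184 -0.04509008  0.24234569] [ 4.11888608 -0.08084947 -8.31914906]
[ 0.54781855 -0.04520612  0.24232762] [ 3.96431914 -0.12514505 -8.77871414]
```

View pics/v4.png

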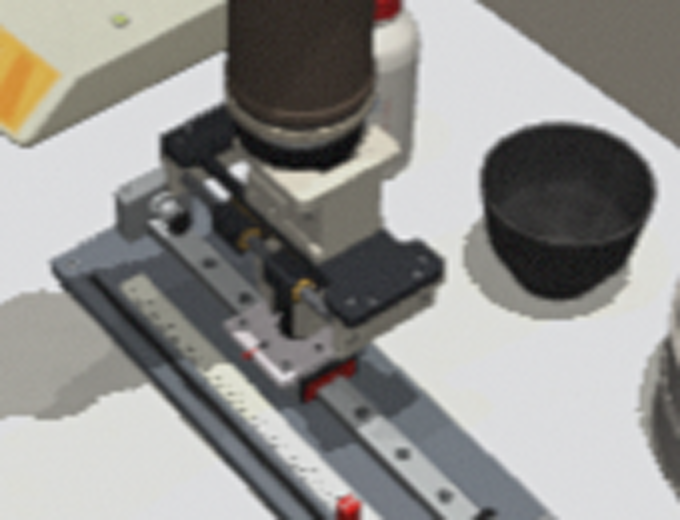

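Run:
```python
from h import *
g=r.grab_frame("scene")
for n in("scene0.png","s1.png","s2.png"):
    px=cv2.imread("pics/"+n)[:,:,::-1].astype(float)
    e=px[...,0]-px[...,1:].max(2)
    best=[]
    for i,j in np.argwhere(e>30):
        w=world(g,i,j,z=.056)
        if .49<w[0]<.53 and -.12<w[1]<.06: best.append((*w[:2],e[i,j],i,j))
    b=np.array(best).round(4);print(n);print(b)
    if len(b):print("mean",(b[:,:2]*b[:,2:3]).sum(0)/b[:,2].sum())
```

```text
scene0.png
[[5.155e-01 4.300e-03 3.900e+01 2.660e+02 3.210e+02]
 [5.114e-01 3.200e-03 5.300e+01 2.670e+02 3.200e+02]
 [5.134e-01 1.600e-03 5.400e+01 2.670e+02 3.210e+02]]
mean [0.51323493 0.00290205]
s1.png
[[5.155e-01 4.300e-03 4.400e+01 2.660e+02 3.210e+02]
 [5.095e-01 4.800e-03 3.200e+01 2.670e+02 3.190e+02]
 [5.114e-01 3.200e-03 5.700e+01 2.670e+02 3.200e+02]
 [5.134e-01 1.600e-03 5.900e+01 2.670e+02 3.210e+02]]
mean [0.5126375  0.00322708]
s2.png
[[ 5.145e-01 -4.230e-02  3.100e+01  2.770e+02  3.320e+02]
 [ 5.164e-01 -4.380e-02  4.700e+01  2.770e+02  3.330e+02]
 [ 5.105e-01 -4.330e-02  6.600e+01  2.780e+02  3.310e+02]
 [ 5.124e-01 -4.480e-02  5.900e+01  2.780e+02  3.320e+02]
 [ 5.084e-01 -4.580e-02  4.600e+01  2.790e+02  3.310e+02]
 [ 5.104e-01 -4.740e-02  3.600e+01  2.790e+02  3.320e+02]
 [ 5.292e-01 -8.730e-02  4.300e+01  2.850e+02  3.480e+02]
 [ 5.252e-01 -8.820e-02  4.600e+01  2.860e+02  3.470e+02]
 [ 5.271e-01 -8.980e-02  6.500e+01  2.860e+02  3.480e+02]
 [ 5.290e-01 -9.130e-02  6.000e+01  2.860e+02  3.490e+02]
 [ 5.212e-01 -8.920e-02  3.200e+01  2.870e+02  3.460e+02]
 [ 5.231e-01 -9.070e-02  6.100e+01  2.870e+02  3.470e+02]
 [ 5.251e-01 -9.220e-02  6.400e+01  2.870e+02  3.480e+02]
 [ 5.270e-01 -9.380e-02  3.300e+01  2.870e+02  3.490e+02]
 [ 5.192e-01 -9.160e-02  4.300e+01  2.880e+02  3.460e+02]
 [ 5.211e-01 -9.310e-02  7.000e+01  2.880e+02  3.470e+02]
 [ 5.230e-01 -9.470e-02  5.400e+01  2.880e+02  3.480e+02]
 [ 5.172e-01 -9.400e-02  4.000e+01  2.890e+02  3.460e+02]
 [ 5.191e-01 -9.560e-02  5.600e+01  2.890e+02  3.470e+02]]
mean [ 0.52017763 -0.07760158]
```

Emit:
move_arm:
  rows:
    - [0,0,0,1,0,0,1]
    - [0,0,0,2,0,0,1]
    - [0,0,0,3,0,0,1]
    - [0,0,0,4,0,0,1]

```text
clock: 23.95
eef_pos: [0.5489, -0.0056, 0.2423]
ee_rot: [-1.222, -1.191, 1.188]
wrist_force: [5.9, -2.8, -10.7]
width: 0.0192
```

Emit:
move_arm:
  rows:
    - [0,0,0,-1,0,0,1]
    - [0,0,0,-2,0,0,1]
    - [0,0,0,-3,0,0,1]
    - [0,0,0,-4,0,0,1]

```text
clock: 24.35
eef_pos: [0.5478, -0.0455, 0.2423]
ee_rot: [-1.221, -1.192, 1.188]
wrist_force: [4.3, 5.0, -7.6]
width: 0.0197
```

Emit:
move_arm:
  rows:
    - [0,0,0,-1,0,0,1]
    - [0,0,0,-2,0,0,1]
    - [0,0,0,-3,0,0,1]
    - [0,0,0,-4,0,0,1]

```text
clock: 24.75
eef_pos: [0.5466, -0.0865, 0.2423]
ee_rot: [-1.221, -1.191, 1.187]
wrist_force: [4.1, 2.7, -6.0]
width: 0.0189
```

Emit:
move_arm:
  rows:
    - [0,0,0,1,0,0,1]
    - [0,0,0,2,0,0,1]
    - [0,0,0,3,0,0,1]

```text
clock: 25.05
eef_pos: [0.5474, -0.058, 0.2423]
ee_rot: [-1.223, -1.189, 1.187]
wrist_force: [5.6, -2.4, -8.2]
width: 0.0195
```

Emit:
move_arm:
  rows:
    - [0,0,0,0.5,0,0,1]
    - [0,0,0,1.5,0,0,1]
    - [0,0,0,2.5,0,0,1]

```text
clock: 25.35
eef_pos: [0.548, -0.0348, 0.2423]
ee_rot: [-1.226, -1.187, 1.186]
wrist_force: [4.5, -3.1, -8.3]
width: 0.0192
```

Emit:
move_arm:
  rows:
    - [0,0,0,-0.2,0,0,1]

```text
clock: 25.45
eef_pos: [0.5481, -0.0353, 0.2423]
ee_rot: [-1.224, -1.189, 1.187]
wrist_force: [4.1, 7.3, -6.7]
width: 0.0192
```

Emit:
move_arm:
  rows:
    - [0,0,0,0.2,0,0,1]

```text
clock: 25.55
eef_pos: [0.5481, -0.0345, 0.2423]
ee_rot: [-1.225, -1.188, 1.187]
wrist_force: [4.2, -3.0, -8.0]
width: 0.0194
```

Emit:
move_arm:
  rows:
    - [0,0,0,0.6,0,0,1]
    - [0,0,0,1.2,0,0,1]

```text
clock: 25.75
eef_pos: [0.5484, -0.0236, 0.2423]
ee_rot: [-1.227, -1.186, 1.187]
wrist_force: [4.4, -2.4, -7.7]
width: 0.019
```

Emit:
move_arm:
  rows:
    - [0,0,0,-0.2,0,0,1]

```text
clock: 25.85
eef_pos: [0.5484, -0.0244, 0.2423]
ee_rot: [-1.225, -1.188, 1.187]
wrist_force: [4.0, 2.4, -7.9]
width: 0.0192
```

Emit:
move_arm:
  rows:
    - [0,0,0,0.2,0,0,1]

```text
clock: 25.95
eef_pos: [0.5484, -0.0234, 0.2423]
ee_rot: [-1.226, -1.187, 1.187]
wrist_force: [3.5, -2.2, -7.7]
width: 0.0192
```

Emit:
move_arm:
  rows:
    - [0,0,0,-0.6,0,0,1]
    - [0,0,0,-1.2,0,0,1]
    - [0,0,0,-1.7,0,0,1]
    - [0,0,0,-2.2,0,0,1]

```text
clock: 26.35
eef_pos: [0.5478, -0.0454, 0.2423]
ee_rot: [-1.225, -1.187, 1.187]
wrist_force: [4.5, 3.2, -9.2]
width: 0.0192
```

Emit:
move_arm:
  rows:
    - [0,0,0,0.2,0,0,1]

```text
clock: 26.45
eef_pos: [0.5477, -0.0452, 0.2423]
ee_rot: [-1.227, -1.185, 1.186]
wrist_force: [3.8, -2.2, -7.9]
width: 0.0194
```

Emit:
move_arm:
  rows:
    - [0,0,0,-0.2,0,0,1]

```text
clock: 26.55
eef_pos: [0.5477, -0.0472, 0.2423]
ee_rot: [-1.227, -1.186, 1.186]
wrist_force: [3.5, 3.4, -7.0]
width: 0.0195
```

Emit:
move_arm:
  rows:
    - [0,0,0,-0.4,0,0,1]
    - [0,0,0,-0.8,0,0,1]

```text
clock: 26.75
eef_pos: [0.5474, -0.0553, 0.2423]
ee_rot: [-1.226, -1.186, 1.186]
wrist_force: [5.1, 0.9, -9.5]
width: 0.0193
```

Emit:
move_arm:
  rows:
    - [0,0,0,0.2,0,0,1]

```text
clock: 26.85
eef_pos: [0.5474, -0.0553, 0.2423]
ee_rot: [-1.229, -1.184, 1.186]
wrist_force: [4.3, -5.3, -8.1]
width: 0.0195
```

Emit:
move_arm:
  rows:
    - [0,0,0,-0.2,0,0,1]

```text
clock: 26.95
eef_pos: [0.5473, -0.0574, 0.2423]
ee_rot: [-1.229, -1.184, 1.185]
wrist_force: [4.5, 2.2, -8.1]
width: 0.0191
```

Emit:
move_arm:
  rows:
    - [0,0,0,-0.4,0,0,1]
    - [0,0,0,-0.8,0,0,1]
    - [0,0,0,-1.2,0,0,1]

```text
clock: 27.25
eef_pos: [0.5469, -0.0697, 0.2423]
ee_rot: [-1.228, -1.185, 1.185]
wrist_force: [5.0, 1.7, -8.7]
width: 0.0193
```

Emit:
move_arm:
  rows:
    - [0,0,0,0.2,0,0,1]

```text
clock: 27.35
eef_pos: [0.5469, -0.0692, 0.2423]
ee_rot: [-1.23, -1.183, 1.185]
wrist_force: [4.0, -2.2, -8.1]
width: 0.0192
```

Emit:
move_arm:
  rows:
    - [0,0,0,-0.2,0,0,1]

```text
clock: 27.45
eef_pos: [0.5469, -0.0711, 0.2423]
ee_rot: [-1.229, -1.184, 1.185]
wrist_force: [4.0, 2.4, -7.9]
width: 0.0196
```

Emit:
move_arm:
  rows:
    - [0,0,0,0.4,0,0,1]
    - [0,0,0,0.8,0,0,1]
    - [0,0,0,1.2,0,0,1]
    - [0,0,0,1.6,0,0,1]
    - [0,0,0,2.0,0,0,1]
    - [0,0,0,2.4,0,0,1]
    - [0,0,0,2.65,0,0,1]
    - [0,0,0,2.65,0,0,1]
    - [0,0,0,2.65,0,0,1]

```text
clock: 28.35
eef_pos: [0.5477, -0.0443, 0.2423]
ee_rot: [-1.229, -1.184, 1.185]
wrist_force: [3.2, -0.5, -4.3]
width: 0.0195
```

Emit:
move_arm:
  rows:
    - [0,0,0,0,0,0,1]
    - [0,0,0,0,0,0,1]

```text
clock: 28.55
eef_pos: [0.5477, -0.0442, 0.2423]
ee_rot: [-1.229, -1.184, 1.185]
wrist_force: [2.3, -1.9, -5.1]
width: 0.0196
```

Emit:
move_arm:
  rows:
    - [0,0,0,0,0,0,0.5]
    - [0,0,0,0,0,0,0.3]
    - [0,0,0,0,0,0,0]
    - [0,0,0,0,0,0,0]
    - [0,0,0,0,0,0,0]
    - [0,0,0,0,0,0,0]

```text
clock: 29.15
eef_pos: [0.5477, -0.0442, 0.2423]
ee_rot: [-1.228, -1.184, 1.185]
wrist_force: [0.1, 0.4, -0.6]
width: 0.0463
```

Emit:
move_arm:
  rows:
    - [0,0,0,0,-1,0,0]
    - [0,0,0,0,-3,0,0]
    - [0,0,0,0,-5,0,0]
    - [0,0,0,0,-5,0,0]
    - [0,0,0,0,-5,0,0]

```text
clock: 29.65
eef_pos: [0.5477, -0.044, 0.293]
ee_rot: [-1.229, -1.185, 1.184]
wrist_force: [0.4, -0.2, -0.5]
width: 0.046
```

```bash
python3 -c "
from h import *
go(.480,-.177,.11);go(.480,-.177,.056)"
```

```text
turn [ 0.003 -0.008 -0.002] shift cm [-13.51   2.39   6.32] F [ 0.42 -0.25 -0.53]
turn [ 0.003 -0.008 -0.002] shift cm [-13.5    7.79   6.34] F [ 0.42 -0.25 -0.53]
```

Emit:
move_arm:
  rows:
    - [0,-0.008,0,-4,0,2,0]
    - [0,-0.008,0,-8,0,4,0]
    - [0,-0.008,0,-11.5,0,5.5,0]
    - [0,-0.008,0,-13.5,0,6.3,0]
    - [0,-0.008,0,-13.5,1,6.3,0]
    - [0,-0.008,0,-13.5,1,6.3,0]

```text
clock: 30.25
eef_pos: [0.4795, -0.1766, 0.2816]
ee_rot: [-1.224, -1.189, 1.19]
wrist_force: [0.7, 1.6, -0.3]
width: 0.0457
```

Run:
```python
from h import *
f=r.grab_frame("scene");save(f,"s3.png")
g=r.grab_frame("top");save(g,"t3.png")
go(.480,-.177,.056)
a=cv2.resize(cv2.imread("pics/s3.png")[230:360,300:440],None,fx=4,fy=4,interpolation=2)
cv2.imwrite("pics/v5.png",a)
# red, in both cams: tab
for n,f in(("s",f),("t",g)):
    px=f["pixels"].astype(float);e=px[...,0]-px[...,1:].max(2)
    for z,lab,xr,yr in((.054,"tab",(.465,.495),(-.20,-.15)),(.056,"idx",(.495,.52),(-.06,-.03))):
        b=np.array([(*world(f,i,j,z=z)[:2],*world(f,i,j),e[i,j]) for i,j in np.argwhere(e>30) if xr[0]<world(f,i,j,z=z)[0]<xr[1] and yr[0]<world(f,i,j,z=z)[1]<yr[1]])
        if len(b): print(n,lab,len(b),b.mean(0).round(4), b.min(0).round(3),b.max(0).round(3))
```

```text
turn [ 0.002  0.002 -0.002] shift cm [-0.13  6.72  0.05] F [-0.05  0.07  0.04]
s tab 93 [ 4.77400e-01 -1.82500e-01  4.81300e-01 -1.78300e-01  4.60000e-02
  7.44301e+01] [ 4.66e-01 -2.00e-01  4.76e-01 -1.87e-01  2.00e-02  3.10e+01] [ 4.92e-01 -1.64e-01  5.02e-01 -1.47e-01  6.60e-02  1.11e+02]
t idx 1 [ 0.5139 -0.0447  0.5148 -0.0451  0.0483 31.    ] [ 0.514 -0.045  0.515 -0.045  0.048 31.   ] [ 0.514 -0.045  0.515 -0.045  0.048 31.   ]
```

View pics/v5.png

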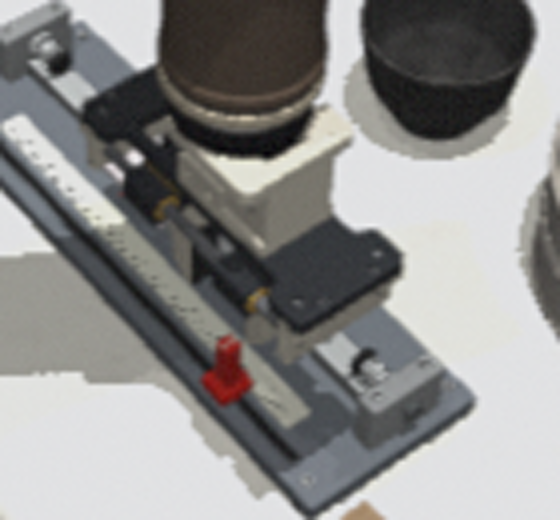

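Emit:
move_arm:
  rows:
    - [0,0,0,-0.1,3,0,0]
    - [0,0,0,-0.1,5,0,0]
    - [0,0,0,-0.1,6.2,0,0]
    - [0,0,0,-0.1,6.7,0,0]
    - [0,0,0,-0.1,6.7,0,0]
    - [0,0,0,-0.1,6.7,0,0]

```text
clock: 30.95
eef_pos: [0.481, -0.1767, 0.2161]
ee_rot: [-1.224, -1.193, 1.191]
wrist_force: [0.2, 0.2, 0.5]
width: 0.0456
```

Emit:
move_arm:
  rows:
    - [0,0,0,0,0,0,0.3]
    - [0,0,0,0,0,0,0.5]
    - [0,0,0,0,0,0,0.7]
    - [0,0,0,0,0,0,0.8]
    - [0,0,0,0,0,0,1]
    - [0,0,0,0,0,0,1]
    - [0,0,0,0,0,0,1]
    - [0,0,0,0,0,0,1]

```text
clock: 31.75
eef_pos: [0.481, -0.1766, 0.2162]
ee_rot: [-1.224, -1.193, 1.191]
wrist_force: [-1.9, 1.9, 5.0]
width: 0.0117
```

```bash
python3 -c "
from h import *
u=np.array([-np.sin(YAW),np.cos(YAW)]);n=np.array([np.cos(YAW),np.sin(YAW)])
k=np.array([.5477,-.0442]);t=k-.064*n
go(*t,.056);print(t)"
```

```text
turn [ 0.003  0.002 -0.002] shift cm [13.41  0.08  0.05] F [-1.91  1.86  5.02]
[ 0.48372163 -0.04253619]
```

Emit:
move_arm:
  rows:
    - [0,0,0,0.5,0,0,1]
    - [0,0,0,1.5,0,0,1]
    - [0,0,0,2.5,0,0,1]
    - [0,0,0,3.5,0,0,1]
    - [0,0,0,4.5,0,0,1]
    - [0,0,0,5.5,0,0,1]
    - [0,0,0,6.5,0,0,1]
    - [0,0,0,7.5,0,0,1]
    - [0,0,0,8.5,0,0,1]

```text
clock: 32.65
eef_pos: [0.4834, -0.0908, 0.2162]
ee_rot: [-1.224, -1.193, 1.191]
wrist_force: [1.2, -2.0, 2.7]
width: 0.0116
```

Emit:
move_arm:
  rows:
    - [0,0,0,1,0,0,1]
    - [0,0,0,2,0,0,1]
    - [0,0,0,3,0,0,1]
    - [0,0,0,4,0,0,1]
    - [0,0,0,4.5,0,0,1]
    - [0,0,0,4.8,0,0,1]
    - [0,0,0,4.8,0,0,1]

```text
clock: 33.35
eef_pos: [0.4847, -0.042, 0.2162]
ee_rot: [-1.224, -1.195, 1.191]
wrist_force: [3.0, 1.5, 2.7]
width: 0.0116
```

```bash
python3 -c "
from h import *
go(.4837,-.0425,.056);print(r.sense()['eef_pos'])"
```

```text
turn [ 0.004  0.003 -0.001] shift cm [-0.05  0.1   0.1 ] F [3.02 1.54 2.67]
[ 0.48472508 -0.04202763  0.21617519]
```

Emit:
move_arm:
  rows:
    - [0,0,0,-0.05,0,0,1]
    - [0,0,0,-0.05,0,0,1]
    - [0,0,0,-0.05,0,0,1]

```text
clock: 33.65
eef_pos: [0.4848, -0.0425, 0.2162]
ee_rot: [-1.224, -1.195, 1.191]
wrist_force: [2.1, 2.1, 2.8]
width: 0.0116
```

Emit:
move_arm:
  rows:
    - [0,0,0,0,0,0,0.6]
    - [0,0,0,0,0,0,0.4]
    - [0,0,0,0,0,0,0.2]
    - [0,0,0,0,0,0,0.2]
    - [0,0,0,0,0,0,0.2]

```text
clock: 34.15
eef_pos: [0.4845, -0.0426, 0.2161]
ee_rot: [-1.223, -1.194, 1.191]
wrist_force: [0.7, 0.2, -1.0]
width: 0.0362
```

Emit:
move_arm:
  rows:
    - [0,0,0,0,-1,0,0.2]
    - [0,0,0,0,-3,0,0.2]
    - [0,0,0,0,-6,0,0.2]
    - [0,0,0,0,-10,2,0.2]
    - [0,0,0,0,-12,6,0.2]
    - [0,0,0,0,-12,10,0.2]
    - [0,0,0,4,-12,12,0.2]
    - [0,0,0,9,-12,12,0.2]
    - [0,0,0,14,-12,12,0.2]
    - [0,0,0,18,-12,12,0.2]
    - [0,0,0,20,-12,12,0.2]
    - [0,0,0,20,-12,12,0.2]

```text
clock: 35.35
eef_pos: [0.3687, 0.163, 0.3362]
ee_rot: [-1.221, -1.199, 1.193]
wrist_force: [0.8, -0.2, 0.7]
width: 0.0366
```

Run:
```python
from h import *
f=r.grab_frame("top");save(f,"t4.png");g=r.grab_frame("scene");save(g,"s4.png")
a=cv2.resize(cv2.imread("pics/t4.png")[230:300,290:440],None,fx=4,fy=4,interpolation=2)
b=cv2.resize(cv2.imread("pics/s4.png")[215:355,270:420],None,fx=4,fy=4,interpolation=2)[:330]
cv2.imwrite("pics/v6.png",np.vstack([a,b[:, :600]]))
u=np.array([-np.sin(YAW),np.cos(YAW)])
for n,f in(("t",f),("s",g)):
    px=f["pixels"].astype(float);e=px[...,0]-px[...,1:].max(2)
    for z,lab,xr in((.064,"tabtop",(.47,.50)),(.056,"idx",(.503,.52))):
        b=[]
        for i,j in np.argwhere(e>20):
            w=world(f,i,j,z=z)
            if xr[0]<w[0]<xr[1] and -.08<w[1]<-.02: b.append((w[0],w[1],w[:2]@u,e[i,j],*world(f,i,j)))
        b=np.array(b)
        if len(b):
            print(n,lab,len(b),np.average(b,axis=0,weights=b[:,3]).round(4))
            if lab=="tabtop":
                k=b[(b[:,6]>.04)]
                if len(k):print("  by depth, upper part",len(k),k[:,4:].mean(0).round(4))
```

```text
t tabtop 68 [ 4.83100e-01 -4.26000e-02 -3.00000e-02  9.18483e+01  4.85900e-01
 -4.40000e-02  3.65000e-02]
  by depth, upper part 19 [ 0.4856 -0.0452  0.0573]
t idx 3 [ 0.5129 -0.0455 -0.0322 26.3247  0.5145 -0.0462  0.043 ]
s tabtop 71 [ 4.78800e-01 -5.72000e-02 -4.48000e-02  8.92865e+01  4.87200e-01
 -4.62000e-02  4.71000e-02]
  by depth, upper part 45 [ 0.4842 -0.0456  0.0559]
s idx 7 [ 5.12000e-01 -4.33000e-02 -3.00000e-02  4.56944e+01  5.19200e-01
 -3.41000e-02  4.24000e-02]
```

View pics/v6.png

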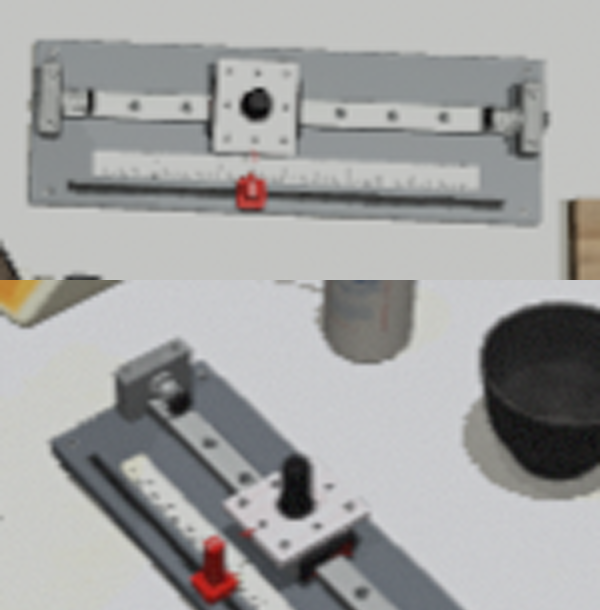

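```bash
python3 -c "
from h import *
print(r.sense()['clock'],r.sense()['wrist_force']);print(r.job_done())"
```

```text
35.45 [ 0.08219335 -0.06624419 -0.42413004]
the job is handed in; nothing more can be done
None
```

The carriage is standing on the tight spot, about 28 mm left of the rail's middle. The red pointer is level with its index line. I handed the job in at 35.5 s of the 72 s allowed; no verdict is reported.

- **Buffers:** I ran the carriage gently up to the left buffer and then through its whole travel to the right one. Each gave only about 2–3 mm, at about 5–6 N. The two contacts were 230 mm apart, as expected.
- **Tight spot:** The slide bound from about y = −0.033 to −0.057 m, found by passing in both directions and by small back-and-forth tests near each edge. I left the carriage at y = −0.044 m.
- **Pointer:** I gripped it by the tab and slid it until it lined up with the index line. The last top picture shows the two level to within about 1 mm.
- **Bench:** I touched only the knob and the tab, and the bottle, bowl and box show no movement in the pictures. I did not check the timer and log book separately. The gripper ended clear of everything, with about 0 N on the wrist.

**What disagreed:** Inside the tight stretch the wrist force mostly read 3–7 N rather than the stated 8–11 N, and it dropped off in the second half of each pass. I therefore placed the centre from the two edges where binding began, not from the peak force, and it could be 1–2 mm off.

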